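# Ease off a ratchet vice and take out the moulding

### The job

The glue has set: lift the ratchet pawl clear by gently pressing down the thumb pad on its tail, let the drum turn the jaw back about three teeth (no fewer than two, no more than four), then let the pawl drop fully home in a tooth so that the drum is locked again. Then take the wooden moulding out of the vice and set it down gently on its foot, upright, near the middle of the cork mat. Never lean hard on the vice (stay under 20 N; the pad gives at roughly 4 to 12 N and then meets a stop), and leave the tape, the glue bottle and the screwdriver where they are.

Things in the scene. Friction and masses are not known exactly. Their poses are not given: they have to be found in the camera images.
- vice: Grey bench ratchet vice, base 110 (x) x 280 (y) x 12 mm, fixed at a varying place and yaw; origin: centre of its underside. Along its y: fixed jaw (y -125 to -105 mm, top 36 mm up), moulding, sliding jaw, drum (axis along x at y 20, 60 mm up; 16-tooth steel wheel 80 mm across at x 27), pawl above the wheel (pivot y 75, tail y 120 mm). Nothing on it is higher than 136 mm.
- pawl (a joint): Angle (rad) of the pawl, a dark steel rocker 107 mm long with its nose on top of the wheel: 0 = nose seated fully in a tooth, 0.10 = nose just clear, 0.155 = hard stop under the tail. Pressing the tail down raises the nose; a spring returns it to 0.
- pawl_tail (a point): Top of the pawl's tail bar, under the middle of a round steel thumb pad 24 mm across, screwed in 45 mm from the pivot. The pad's top is 8 to 24 mm above this point: the screw's setting varies and is not measured, so find it by touch. 4.5 mm of pad travel lifts the nose clear, 7 mm meets the stop. Pad force: 4 N at first, up to 12 N lifting under load, about 7 N held near the stop.
- drum (a joint): Angle (rad) of the drum, about 0 at the start; grows as it turns back and the jaw opens. One tooth is 0.393 rad (6.3 mm of jaw). A spring turns it back by itself at about 0.25 rad/s (one tooth in 1.6 s) while the pawl is clear; with the pawl dropped it stops when the next tooth meets the nose. Run out, it stops at 2.16 rad.
- jaw_lip (a point): Upper front edge of the sliding jaw's lip, mid-width, 37 mm above the bench; moves along the vice's +y as the jaw opens. At the start the lip hooks 7 mm over the moulding's foot. The jaw is 80 mm wide (x), 25 mm thick, 41 mm high, with a thin riser on its back, 24 mm behind its face, 84 mm high.
- moulding: Loose wooden L-section frame moulding, 100 mm long (its x), about 110 g: upright 14 mm thick, 75 mm tall; foot 14 mm thick, reaching 32.5 mm from the upright's centre line to its +y. Origin: mid-length, mid-thickness of the upright, 55 mm above the underside, 20 mm below the top: grasp here, across its y. Stands on the vice's base, 12 mm up, axes parallel to the vice's.
- mat_top (a point): Middle of the upper face of a square cork mat, 170 x 170 x 6 mm, fixed flat on the bench.
- tape: Bystander: roll of pale tape lying flat, 84 mm across, 24 mm high; origin at its underside.
- glue: Bystander: white glue bottle 56 mm across, 150 mm tall; origin at its underside.
- driver: Bystander: screwdriver lying on the bench; origin at its underside.
Things that resemble listed ones, but are neither listed nor needed, are in the scene too. There is more than one size of the part that bears mat_top; the job needs the larger.

How it is judged:
By the outcome, as a careful person would: the job done as asked, in the order asked, and still so for the second after the job is handed in, with the robot touching nothing.
It also fails if it takes over 59 s, if anything falls off the work surface, if the arm or the gripper's body presses on something with over 40 N, if the wrist force passes 120 N, or if a joint passes its speed limit or range.

### The arm

A 7-joint arm with a two-finger parallel gripper is mounted at the origin on the work surface. World frame = base frame: x ahead of the robot, y to its left, z up, the work surface at z = 0. Lengths are in mm, angles in degrees, forces in N, time in s.
With the tool pointing down it reaches from about 425 to 975 mm from the base axis. Payload 16.7 kg.
Tool frame: the origin (TCP) lies at the centre of the arm's flange, where the gripper is bolted on; the fingertips stand 173 mm ahead of it and the grasp point (between the pads) lies 155 mm ahead of it; z points along the fingers, y is the direction in which the jaws open and shut (so a half turn about z gives the same grasp; the last joint's range is limited). The gripper opens to 85 mm and grips with 20 to 120 N. Pads are 22 mm wide; open, the fingers measure 114 mm over their backs; the gripper's body (76 mm by 85 mm) begins 54 mm behind the grasp point. The pads swing forward as they close: fully open they stand 13 mm farther back than shut.
Start: joints at [-79.842, 24.414, 4.234, 92.017, -1.954, 63.644, -3.845], TCP at [216.696, 639.242, 404.702] pointing down, gripper open.
Joint ranges: [-163.25, 163.25], [-28.42, 122.38], [-70.27, 78.77], [12.13, 141.07], [-58.53, 238.53], [9.26, 117.41], [-156.51, 156.51]. Speed limits (degrees/s): [108.29, 108.29, 136.94, 136.94, 172.46, 172.46, 172.46].

### API

Orientations are given as a 3x3 rotation matrix whose columns are the frame's x, y, z axes.
In Python, from plant import arm, cams, ticket gives the robot as it stands.
- The arm moves only by the shell command python3 -m crank 'ROWS' [OPENING]. ROWS is JSON, a list of rows, each an object with "offset": the shift along the tool's x, y, z in cm, a list of three; "roll": the turn about the tool's z in degrees. In form: [{"offset": [dx, dy, dz], "roll": roll}, ...]. A call has 1 to 12 rows; each row is the pose to reach, as a shift and turn from the pose commanded when the call began, along the tool's axes at that moment; what a row does not reach only later rows make up. A row lasts 1/10 s, in which the tool goes at most 50 mm and 8.59 degrees, less where a joint would pass 70% of its speed; a pose out of reach is approached as far as the arm can. A call with a gripper value outside its range is refused whole. OPENING is the finger opening in cm, from 0 to 8.54, set as the call begins (- or left out, the last holds). The fingers move at their own pace and stop on an object; the grip force is fixed at half the most. Time passes only in rows, so rows that repeat a pose let the fingers close. It gives the time, the measured TCP pose, the force and the opening at its end, in the units of the state.
- arm.get_obs(): the state, without advancing time (a new reading comes with each control period).
- cams.capture(name): name is "side" or "top"; returns (picture, depth): 480x640x3 uint8, blue, green, red; 480x640 float32, mm along the optical axis (not along the pixel's ray), 0 where there is no reading.
- cams.get_calibration(name): a dict with "fx", "fy", "cx", "cy" (pixels), "xyz" and "rotation" of the camera in the world. Camera axes: x right, y down, z forward; pixel columns grow to the right and rows downward; lengths in mm; the calibration is good to about 2 mm. A picture is of the moment at which its call begins. get_calibration takes no time and is no camera call.
- ticket.close_job(): hands the job in, once; it reports no verdict.
The state is a dict: "time": time; "qpos": joint angles; "joint_velocities": joint speeds; "tau": joint torques, N m; "ee_pos": TCP position; "orientation": TCP orientation; "ft_force": force on the tool from outside, world axes, zero at the start; "ft_torque": the same for the moment, N m; "finger_gap": finger opening in mm.
Only numpy, scipy, OpenCV 4.12 (cv2) and the standard library are available. Lean on these libraries where they do the work, as an engineer would, in place of code of your own. Each camera call takes 0.05 s, during which the arm holds its last target. There are 200 camera calls.

## Working session

There is one attempt and no reset: what is moved stays moved. The work goes in short steps, Python scripts to look and compute and a shell command to move; the robot and the scene stay as the last step left them, time stands still between calls to the robot, and variables do not carry over. Pictures are saved under pics/ and viewed, about 8 in all and at most 12, crops included, and the job is handed in when it is done.

```bash
mkdir -p pics; ls; python3 - <<'E'
from plant import arm,cams,ticket
import cv2,numpy as np
np.set_printoptions(precision=3,suppress=True)
o=arm.get_obs();print(o)
for n in("top","side"):
    p,d=cams.capture(n);cv2.imwrite(f"pics/{n}0.png",p);np.save(f"pics/{n}0.npy",d);print(n,cams.get_calibration(n))
E
```

```text
pics
{'time': 0.0, 'qpos': array([-79.842,  24.45 ,   4.231,  92.054,  -1.952,  63.644,  -3.844]), 'joint_velocities': array([ 0.028,  0.082, -0.031, -0.001, -0.073, -0.068,  0.125]), 'tau': array([  0.   , -94.98 ,   3.761, -46.35 ,   0.019,   0.01 ,  -0.   ]), 'ee_pos': array([216.63 , 639.082, 403.989]), 'orientation': array([[-0.947,  0.321, -0.   ],
       [ 0.321,  0.947, -0.001],
       [-0.   , -0.001, -1.   ]]), 'ft_force': array([-0.346, -0.143, -0.012]), 'ft_torque': array([0.011, 0.045, 0.003]), 'finger_gap': 85.37209384346754}
top {'fx': 574.9477925826169, 'fy': 574.9477925826169, 'cx': 316.7245778197262, 'cy': 234.5499136004568, 'xyz': array([ 309.053, -158.49 , 1464.745]), 'rotation': array([[-0.006, -0.989,  0.149],
       [-1.   ,  0.01 ,  0.026],
       [-0.027, -0.149, -0.989]])}
side {'fx': 522.1827600158102, 'fy': 522.1827600158102, 'cx': 311.21219782304934, 'cy': 246.9153480964412, 'xyz': array([  276.989, -1006.077,  1029.27 ]), 'rotation': array([[ 0.961, -0.21 ,  0.182],
       [-0.277, -0.7  ,  0.658],
       [-0.011, -0.682, -0.731]])}
```

View pics/top0.png

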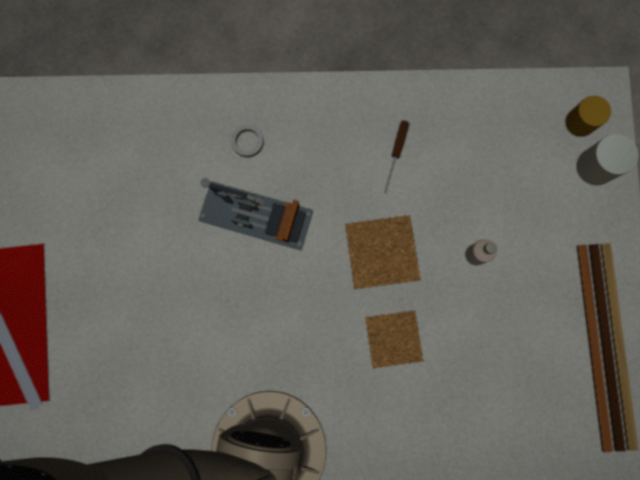

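View pics/side0.png

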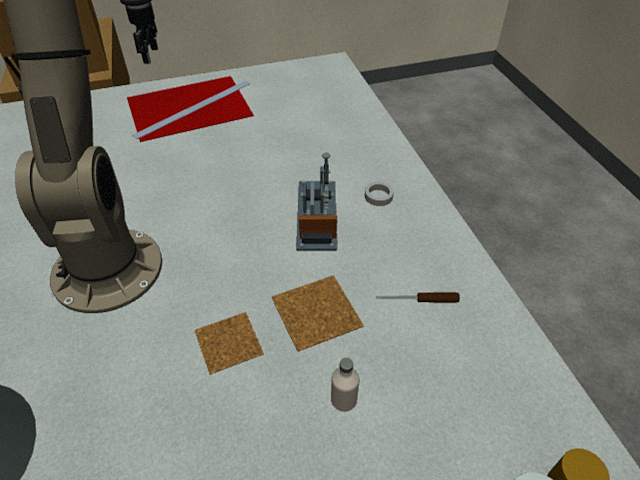

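The top view shows the vice at about (255,213), with its fixed jaw to the right and the pawl tail and pad at about (206,183). The large mat is at (383,252). The tape is at (248,142), the glue at (483,250) and the driver at (398,155). The side view agrees.

```bash
cat > h.py <<'E'
import cv2,numpy as np
from plant import cams
np.set_printoptions(precision=1,suppress=True)
def ray(n,uv):
    c=cams.get_calibration(n);uv=np.atleast_2d(uv).astype(float)
    d=np.c_[(uv[:,0]-c['cx'])/c['fx'],(uv[:,1]-c['cy'])/c['fy'],np.ones(len(uv))]@np.array(c['rotation']).T
    return np.array(c['xyz']),d
def onz(n,uv,z):
    o,d=ray(n,uv);return o+d*((z-o[2])/d[:,2])[:,None]
def cloud(n,dep):
    v,u=np.mgrid[:480,:640];o,d=ray(n,np.c_[u.ravel(),v.ravel()])
    return (o+d*dep.reshape(-1,1)).reshape(480,640,3)
def proj(n,P):
    c=cams.get_calibration(n);q=(np.atleast_2d(P)-c['xyz'])@np.array(c['rotation'])
    return np.c_[q[:,0]/q[:,2]*c['fx']+c['cx'],q[:,1]/q[:,2]*c['fy']+c['cy']]
def tri(uvt,uvs):
    o1,d1=ray('top',uvt);o2,d2=ray('side',uvs);A=np.c_[d1[0],-d2[0]]
    s=np.linalg.lstsq(A,o2-o1,rcond=None)[0];a=o1+s[0]*d1[0];b=o2+s[1]*d2[0];return (a+b)/2,np.linalg.norm(a-b)
E
python3 - <<'E'
from h import *
t=cv2.imread('pics/top0.png');s=cv2.imread('pics/side0.png')
dt=np.load('pics/top0.npy');C=cloud('top',dt)
# table check
print('table z',np.median(C[300:380,150:200,2]))
hsv=cv2.cvtColor(t,cv2.COLOR_BGR2HSV)
# mat
m=((hsv[...,1]>90)&(hsv[...,0]<25)).astype(np.uint8)
for cn in cv2.findContours(m,cv2.RETR_EXTERNAL,cv2.CHAIN_APPROX_NONE)[0]:
    if cv2.contourArea(cn)<150: continue
    u=cn[:,0,:]
    z=6 if cv2.contourArea(cn)>2000 else 87
    P=onz('top',u,z)[:,:2].astype(np.float32)
    print(cv2.contourArea(cn),u.mean(0),z,cv2.minAreaRect(P))
# vice base on grey/blue: low value mask
bg=t[300:380,150:200].reshape(-1,3).mean(0);print('bg',bg)
r=np.zeros((480,640),np.uint8);r[165:260,190:325]=1
df=(np.abs(t.astype(float)-bg).sum(2)>70).astype(np.uint8)*r
P=C[165:260,190:325];mm=df[165:260,190:325]>0
low=mm&(P[...,2]<22)&(P[...,2]>5)
print('low',low.sum(),cv2.minAreaRect(P[low][:,:2].astype(np.float32)))
hi=mm&(P[...,2]>80)&(hsv[165:260,190:325,1]>90)
print('mould',hi.sum(),np.median(P[hi],0),cv2.minAreaRect(P[hi][:,:2].astype(np.float32)))
a=cv2.resize(t[165:260,190:325],None,fx=5.6,fy=5.6,interpolation=cv2.INTER_CUBIC)
cv2.imwrite('pics/tc.png',np.clip(a*1.6,0,255))
b=cv2.resize(s[145:255,270:350],None,fx=5.4,fy=5.4,interpolation=cv2.INTER_CUBIC)
cv2.imwrite('pics/sc.png',np.clip(b*1.6,0,255))
E
```

```text
table z 0.6820080173962424
749.0 [  7.4 380.1] 87 ((176.51031494140625, 624.4207763671875), (148.50564575195312, 57.46083450317383), 28.13907814025879)
2432.0 [393.8 338.9] 6 ((264.5792541503906, -310.6116943359375), (124.43574523925781, 124.16631317138672), 7.359644889831543)
1596.0 [606.6 347.5] 87 ((250.50473022460938, -794.5287475585938), (469.57659912109375, 20.400653839111328), 2.8240697383880615)
1867.5 [594.6 348.2] 87 ((249.60203552246094, -766.749267578125), (471.9588928222656, 23.306568145751953), 2.8327860832214355)
1770.5 [618.8 346.7] 87 ((252.62710571289062, -822.4556884765625), (469.83624267578125, 22.735733032226562), 2.8161046504974365)
5147.0 [ 28.5 315.9] 6 ((309.59954833984375, 627.5957641601562), (397.8858642578125, 117.72024536132812), 5.73049783706665)
4136.5 [382.2 251.7] 6 ((483.474853515625, -286.9154357910156), (167.07278442382812, 166.65147399902344), 7.263592720031738)
488.0 [287.2 220.6] 87 ((553.6531372070312, -50.051544189453125), (35.7872314453125, 104.85165405273438), 73.50613403320312)
218.5 [400.1 138.7] 87 ((755.2289428710938, -330.623779296875), (18.655576705932617, 91.76034545898438), 73.1960220336914)
1183.5 [588.2 115.7] 87 ((805.4219970703125, -795.04248046875), (76.08970642089844, 120.60508728027344), 41.905696868896484)
bg [111.8 117.3 116.1]
low 2258 ((581.0718994140625, 38.041954040527344), (280.9472351074219, 113.33609771728516), 73.77786254882812)
mould 234 [554.  -55.5  87.5] ((448.1334228515625, -87.35426330566406), (306.6507873535156, 59.832218170166016), 16.04780387878418)[ WARN:0@0.648] global loadsave.cpp:1063 imwrite_ Unsupported depth image for selected encoder is fallbacked to CV_8U.
```

View pics/tc.png

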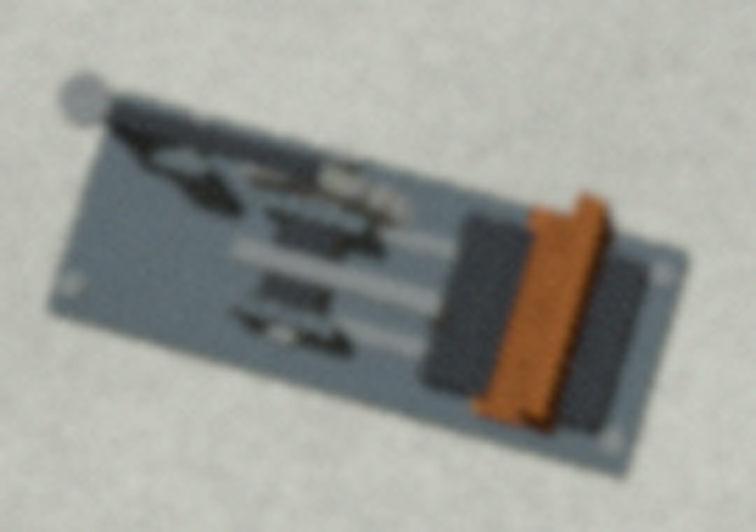

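View pics/sc.png

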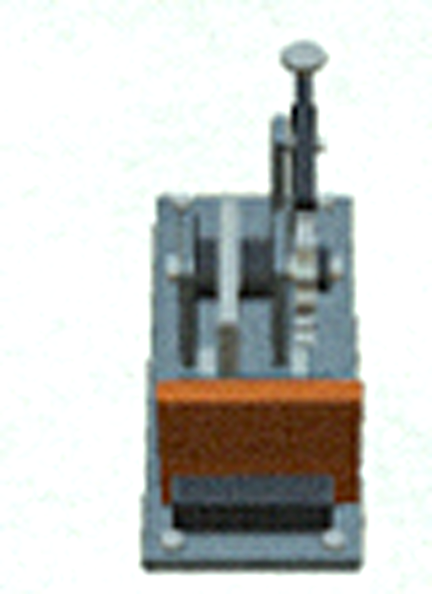

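The crops show the pad at about (205.4,182.9) in the top view and (326.3,155.6) in the side view. The moulding upright is the lower-right orange strip against the fixed jaw, with its foot toward the sliding jaw. Next I work out the frames.

```bash
python3 - <<'E'
from h import *
from plant import arm
C=cloud('top',np.load('pics/top0.npy'))
pt=np.array([[50,315],[622,475],[690,250]])/5.6+[190,165]
B=onz('top',pt,12);print(B,np.linalg.norm(B[0]-B[1]),np.linalg.norm(B[2]-B[1]))
y=(B[0]-B[1])[:2];y/=np.linalg.norm(y);print('yaw from y',np.degrees(np.arctan2(-y[0],y[1])),'centre',(B[0]+B[2])[:2]/2)
P,g=tri(np.array([86,100])/5.6+[190,165],np.array([304,52])/5.4+[270,145]);print('pad',P,g)
p=np.round(np.array([86,100])/5.6+[190,165]).astype(int);print('depth pad',C[p[1]-1:p[1]+2,p[0]-1:p[0]+2,2])
c=(B[0]+B[2])[:2]/2
for c,yaw in((c,np.degrees(np.arctan2(-y[0],y[1]))),(np.array([581.1,38.]),-16.2)):
    a=np.radians(yaw);R=np.array([[np.cos(a),-np.sin(a)],[np.sin(a),np.cos(a)]])
    print('pad in vice',R.T@(P[:2]-c),'pred pad xy',c+R@[27,120],'mould xy',c+R@[0,-98])
# upright top: edges in top crop at z=87
U=onz('top',np.array([[596,196],[548,430],[610,205],[520,425],[580,195]])/5.6+[190,165],87)
print(U, ((U[:,:2]-c)@R))
o=arm.get_obs();T=np.array(o['orientation'])
print('pad offset tool cm',T.T@(np.r_[P[:2],P[2]+173+15]-o['ee_pos'])/10)
E
```

```text
[[ 565.3  183.    12. ]
 [ 488.7  -80.6   12. ]
 [ 592.6 -112.    12. ]] 274.52634325298266 108.51127177913462
yaw from y -16.20721717236933 centre [578.9  35.5]
pad [641.5 143.9 121.4] 3.449815563527375
depth pad [[123.  123.9 121.8]
 [126.4 122.9 124.4]
 [122.6 123.3 123.7]]
pad in vice [ 29.8 121.5] pred pad xy [638.4 143.2] mould xy [551.6 -58.6]
pad in vice [ 28.4 118.5] pred pad xy [640.5 145.7] mould xy [553.8 -56.1]
[[602.4 -73.4  87. ]
 [499.3 -52.6  87. ]
 [598.3 -79.6  87. ]
 [501.6 -40.4  87. ]
 [602.9 -66.4  87. ]] [[  51.5 -101.1]
 [ -53.3 -109.8]
 [  49.3 -108.1]
 [ -54.4  -97.5]
 [  50.1  -94.2]]
pad offset tool cm [-56.1 -33.2   9.5]
```

Pad at about (640.5, 144.5, 122.5), vice yaw -16.2°. I'm closing the fingers and moving above the pad.

```bash
python3 -m crank '[{"offset":[-3,-1.8,0],"roll":0},{"offset":[-7,-4.2,1],"roll":0},{"offset":[-12,-7,2],"roll":0},{"offset":[-17,-10,3],"roll":0},{"offset":[-22,-13,4],"roll":-1},{"offset":[-27,-16,5],"roll":-2},{"offset":[-32,-19,6],"roll":-2.5},{"offset":[-37,-22,6],"roll":-2.5},{"offset":[-42,-25,6],"roll":-2.5},{"offset":[-47,-28,6],"roll":-2.5},{"offset":[-51,-30.4,6],"roll":-2.5},{"offset":[-54,-32,6],"roll":-2.5}]' 0
```

```text
time: 1.3
ee_pos: [593.4, 198.5, 344.9]
orientation: [[-0.96, 0.279, -0.0], [0.279, 0.96, -0.0], [0.0, -0.0, -1.0]]
ft_force: [1.5, -0.3, -1.0]
finger_gap: -0.0
```

```bash
python3 -m crank '[{"offset":[0,0,0],"roll":0},{"offset":[0,0,0],"roll":0},{"offset":[0,0,0],"roll":0}]'
```

```text
time: 1.6
ee_pos: [591.9, 201.1, 344.7]
orientation: [[-0.96, 0.278, -0.001], [0.278, 0.96, 0.0], [0.001, -0.0, -1.0]]
ft_force: [-0.3, 0.5, 0.4]
finger_gap: -0.0
```

```bash
python3 -m crank '[{"offset":[-3,-2,0],"roll":0},{"offset":[-6.25,-4.08,0],"roll":0},{"offset":[-6.25,-4.08,2],"roll":0},{"offset":[-6.25,-4.08,3.4],"roll":0},{"offset":[-6.25,-4.08,3.4],"roll":0},{"offset":[-6.25,-4.08,3.4],"roll":0}]'; python3 - <<'E'
from h import *
t,_=cams.capture('top');s,_=cams.capture('side')
a=cv2.resize(t[130:230,160:290],None,fx=3.6,fy=3.6,interpolation=cv2.INTER_CUBIC)
b=cv2.resize(s[90:210,290:380],None,fx=3,fy=3,interpolation=cv2.INTER_CUBIC)
o=np.zeros((360,740,3),np.uint8);o[:,:468]=a;o[:,470:740]=b
cv2.imwrite('pics/p1.png',np.clip(o*1.5,0,255).astype(np.uint8))
E
```

```text
time: 2.2
ee_pos: [640.4, 145.2, 311.0]
orientation: [[-0.961, 0.277, -0.001], [0.277, 0.961, 0.0], [0.001, -0.0, -1.0]]
ft_force: [-0.4, -0.7, 1.2]
finger_gap: 0.2
```

View pics/p1.png

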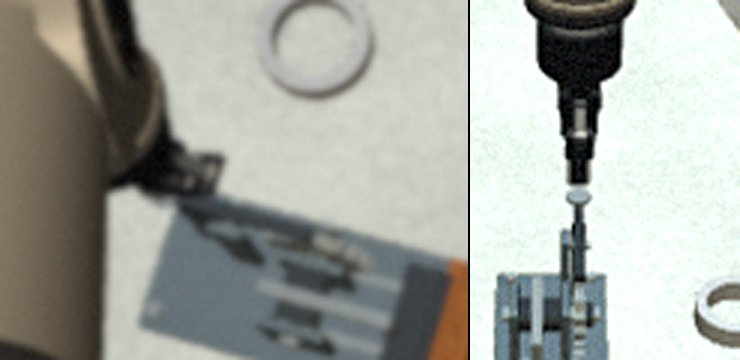

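The fingertips are centred above the pad, at (577,180) in the right-hand crop with the pad at (577,197). I'm descending by touch.

```bash
python3 -m crank '[{"offset":[0,0,0.5],"roll":0},{"offset":[0,0,0.8],"roll":0},{"offset":[0,0,0.8],"roll":0}]' | grep -E 'ee|force'; for k in 1 ; do python3 -m crank '[{"offset":[0,0,0.1],"roll":0},{"offset":[0,0,0.2],"roll":0}]'| grep -E 'ee|force';python3 -m crank '[{"offset":[0,0,0.1],"roll":0},{"offset":[0,0,0.2],"roll":0}]'| grep -E 'ee|force'; python3 -m crank '[{"offset":[0,0,0.1],"roll":0},{"offset":[0,0,0.1],"roll":0}]'| grep -E 'ee|force'; done
```

```text
ee_pos: [640.8, 143.7, 302.6]
ft_force: [-0.6, 0.4, 0.0]
ee_pos: [641.1, 143.6, 301.1]
ft_force: [0.0, -0.3, 0.5]
ee_pos: [641.1, 143.6, 299.0]
ft_force: [-0.4, -0.0, -0.1]
ee_pos: [641.0, 143.6, 297.9]
ft_force: [-0.8, -0.2, -0.2]
```

```bash
python3 -m crank '[{"offset":[0,0,0.1],"roll":0},{"offset":[0,0,0.1],"roll":0}]'| grep -E 'ee|force'; python3 -m crank '[{"offset":[0,0,0.1],"roll":0},{"offset":[0,0,0.1],"roll":0}]'| grep -E 'ee|force'; python3 -m crank '[{"offset":[0,0,0.1],"roll":0},{"offset":[0,0,0.1],"roll":0}]'| grep -E 'ee|force'
```

```text
ee_pos: [641.0, 143.6, 297.0]
ft_force: [0.3, -0.1, -0.1]
ee_pos: [641.1, 143.7, 296.2]
ft_force: [-1.0, -0.0, 4.4]
ee_pos: [641.2, 144.0, 295.5]
ft_force: [-1.2, 1.6, 5.3]
```

Contact at TCP z of about 296.5. Now I press to about 5.5 mm of travel and time it.

```bash
python3 -m crank '[{"offset":[0,0,0.2],"roll":0},{"offset":[0,0,0.35],"roll":0}]'; python3 -m crank '[{"offset":[0,0,0.1],"roll":0},{"offset":[0,0,0.1],"roll":0}]'; python3 - <<'E'
from h import *
t,_=cams.capture('top');s,_=cams.capture('side');cv2.imwrite('pics/t2.png',t);cv2.imwrite('pics/s2.png',s)
a=cv2.imread('pics/side0.png');b=cv2.imread('pics/top0.png')
d=cv2.absdiff(a,s).max(2)[180:260,290:345];e=cv2.absdiff(b,t).max(2)[165:260,235:325];print((d>40).sum(),(e>30).sum())
E
```

```text
time: 4.0
ee_pos: [641.4, 144.9, 292.5]
orientation: [[-0.96, 0.279, 0.002], [0.279, 0.96, 0.002], [-0.001, 0.003, -1.0]]
ft_force: [-0.1, 7.7, 9.5]
finger_gap: -0.4
time: 4.2
ee_pos: [641.5, 145.3, 291.6]
orientation: [[-0.961, 0.278, 0.002], [0.278, 0.961, 0.002], [-0.001, 0.003, -1.0]]
ft_force: [0.4, 8.2, 9.6]
finger_gap: -0.1
13 0
```

```bash
python3 -m crank '[{"offset":[0,0,0.05],"roll":0},{"offset":[0,0,0.05],"roll":0}]'; cat > lip.py <<'E'
from h import *
import sys
from plant import arm
# edge between dark jaw and orange foot along the vice y line, top view: compare to start
t,_=cams.capture('top');b=cv2.imread('pics/top0.png')
def prof(im):
    out=[]
    c=np.array([581.,38.]);a=np.radians(-16.2);R=np.array([[np.cos(a),-np.sin(a)],[np.sin(a),np.cos(a)]])
    ys=np.arange(-75,-20,1.)
    acc=0
    for x in(-25,-15,-5,5,15,25):
        P=np.array([np.r_[c+R@[x,y],37] for y in ys]);q=proj('top',P).astype(np.float32)
        acc=acc+cv2.remap(im.astype(np.float32),q[:,0].reshape(1,-1),q[:,1].reshape(1,-1),cv2.INTER_LINEAR)[0]
    r=(acc[:,2]-acc[:,0])/6; k=np.where(r>25)[0]   # redness
    return r,(ys[k[-1]] if len(k) else None)
e=cv2.absdiff(b,t).max(2)[165:260,235:325]
r0,y0=prof(b);r1,y1=prof(t);print('t',arm.get_obs()['time'],'edge0',y0,'now',y1,'diff',(e>30).sum())
if len(sys.argv)>1: print(r0[::3],r1[::3])
E
python3 lip.py v
```

```text
time: 4.5
ee_pos: [641.5, 145.4, 291.2]
orientation: [[-0.961, 0.278, 0.002], [0.278, 0.961, 0.003], [-0.002, 0.003, -1.0]]
ft_force: [-0.4, 8.5, 10.1]
finger_gap: -0.4
t 4.55 edge0 -72.0 now -69.0 diff 33
[51.3 28.1  3.7 -3.9 -4.2 -5.4 -5.3 -5.  -5.2 -5.  -4.4 -3.7 -4.3 -6.4
 -7.3 -7.4 -7.3 -7.3 -7.5] [68.2 57.4 28.6  2.  -4.7 -5.  -5.7 -6.1 -6.1 -5.8 -5.6 -4.1 -4.3 -5.6
 -7.4 -8.  -8.3 -8.3 -8.3]
```

The drum is turning, with the lip moved about 3 mm. I'm holding.

```bash
python3 -m crank '[{"offset":[0,0,0],"roll":0},{"offset":[0,0,0],"roll":0},{"offset":[0,0,0],"roll":0},{"offset":[0,0,0],"roll":0},{"offset":[0,0,0],"roll":0},{"offset":[0,0,0],"roll":0},{"offset":[0,0,0],"roll":0}]' | grep -E 'ee|force'; python3 lip.py v; python3 - <<'E'
from h import *
t,_=cams.capture('top');b=cv2.imread('pics/top0.png')
a=np.hstack([cv2.resize(i[165:260,190:325],None,fx=2.9,fy=2.9,interpolation=cv2.INTER_CUBIC) for i in(b,t)])
cv2.imwrite('pics/p3.png',np.clip(a*1.6,0,255).astype(np.uint8))
E
```

```text
ee_pos: [641.5, 145.4, 291.2]
ft_force: [-0.3, 8.6, 10.6]
t 5.3 edge0 -72.0 now -66.0 diff 102
[51.3 28.1  3.7 -3.9 -4.2 -5.4 -5.3 -5.  -5.2 -5.  -4.4 -3.7 -4.3 -6.4
 -7.3 -7.4 -7.3 -7.3 -7.5] [71.3 71.  61.5 31.4  2.1 -4.7 -4.9 -5.9 -6.1 -6.  -6.  -5.4 -3.8 -4.2
 -5.4 -7.2 -8.3 -8.8 -8.3]
```

View pics/p3.png

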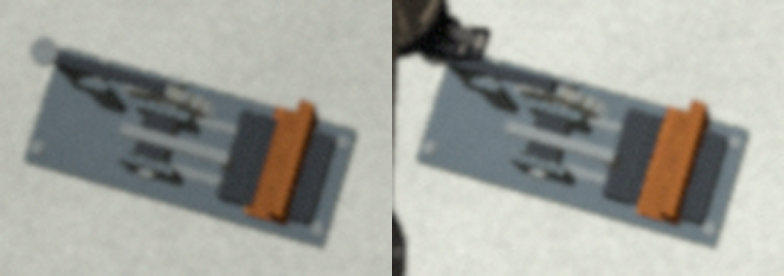

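The lip has moved 6.1 mm by t=5.25, at 4 mm/s. I'll release at about t=7.6, near 2.5 teeth.

```bash
python3 -m crank '[{"offset":[0,0,0],"roll":0},{"offset":[0,0,0],"roll":0},{"offset":[0,0,0],"roll":0},{"offset":[0,0,0],"roll":0},{"offset":[0,0,0],"roll":0},{"offset":[0,0,0],"roll":0},{"offset":[0,0,0],"roll":0},{"offset":[0,0,0],"roll":0},{"offset":[0,0,0],"roll":0},{"offset":[0,0,0],"roll":0},{"offset":[0,0,0],"roll":0}]' | grep -E 'ee|force'; python3 -m crank '[{"offset":[0,0,0],"roll":0},{"offset":[0,0,0],"roll":0},{"offset":[0,0,0],"roll":0},{"offset":[0,0,0],"roll":0},{"offset":[0,0,0],"roll":0},{"offset":[0,0,0],"roll":0},{"offset":[0,0,0],"roll":0},{"offset":[0,0,0],"roll":0},{"offset":[0,0,0],"roll":0},{"offset":[0,0,0],"roll":0},{"offset":[0,0,0],"roll":0}]' | grep -E 'ee|force';  python3 -m crank '[{"offset":[0,0,-0.4],"roll":0},{"offset":[0,0,-1.2],"roll":0},{"offset":[0,0,-3],"roll":0},{"offset":[0,0,-6],"roll":0},{"offset":[0,0,-8],"roll":0},{"offset":[0,0,-8],"roll":0}]'; python3 - <<'E'
from h import *
t,_=cams.capture('top');s,_=cams.capture('side');cv2.imwrite('pics/t4.png',t);cv2.imwrite('pics/s4.png',s)
b=cv2.imread('pics/top0.png');c=np.array([581.,38.]);a=np.radians(-16.2);R=np.array([[np.cos(a),-np.sin(a)],[np.sin(a),np.cos(a)]])
ys=np.arange(-75,10,3.)
for im in(b,t):
    acc=0
    for x in(-28,-22,-9,-6,9):
        q=proj('top',np.array([np.r_[c+R@[x,y],41] for y in ys])).astype(np.float32)
        acc=acc+cv2.remap(im.astype(np.float32),q[:,0].reshape(1,-1),q[:,1].reshape(1,-1),cv2.INTER_LINEAR)[0].sum(1)/5
    print(acc.astype(int))
E
```

```text
ee_pos: [641.5, 145.4, 291.2]
ft_force: [1.1, 6.7, 9.5]
ee_pos: [641.5, 145.4, 291.2]
ft_force: [0.2, 8.9, 10.1]
time: 8.15
ee_pos: [641.7, 143.3, 373.4]
orientation: [[-0.96, 0.28, 0.004], [0.28, 0.96, 0.001], [-0.003, 0.002, -1.0]]
ft_force: [-0.6, -0.8, 1.1]
finger_gap: 0.4
[146 122 108 104 107 111 111 109 108 107 113 142 192 222 230 229 229 228
 227 228 228 225 216 207 201 197 192 184 172]
[194 207 223 235 235 215 172 135 124 124 130 132 129 130 129 126 148 199
 244 260 263 260 252 240 234 230 224 214 202]
```

```bash
python3 -m crank '[{"offset":[0,0,-1],"roll":0},{"offset":[0,0,-1],"roll":0},{"offset":[0,0,-1],"roll":0},{"offset":[0,0,-1],"roll":0},{"offset":[0,0,-1],"roll":0},{"offset":[0,0,-1],"roll":0},{"offset":[0,0,-1],"roll":0},{"offset":[0,0,-1],"roll":0}]' 5 | grep -E 'time|ee'; cat > m.py <<'E'
from h import *
from plant import arm
t,d=cams.capture('top');s,ds=cams.capture('side');cv2.imwrite('pics/t5.png',t);cv2.imwrite('pics/s5.png',s)
b=cv2.imread('pics/top0.png');c=np.array([581.,38.]);a=np.radians(-16.2);R=np.array([[np.cos(a),-np.sin(a)],[np.sin(a),np.cos(a)]])
ys=np.arange(-75,10,1.)
for im in(b,cv2.imread('pics/t4.png'),t):
    acc=0
    for x in(-28,-22,-9,-6,9):
        q=proj('top',np.array([np.r_[c+R@[x,y],41] for y in ys])).astype(np.float32)
        acc=acc+cv2.remap(im.astype(np.float32),q[:,0].reshape(1,-1),q[:,1].reshape(1,-1),cv2.INTER_LINEAR)[0].sum(1)/5
    dd=np.convolve(np.diff(acc),np.ones(5),'same')[30:70];print('jaw back edge',ys[30+dd.argmax()])
for n,im,dep in(('top',t,d),('side',s,ds)):
    C=cloud(n,dep);h=cv2.cvtColor(im,cv2.COLOR_BGR2HSV)
    V=(C[...,:2]-c)@R
    k=(h[...,1]>110)&(h[...,0]<20)&(np.abs(V[...,0])<60)&(V[...,1]>-125)&(V[...,1]<-50)&(np.abs(C[...,2]-87)<6)
    print(n,k.sum(),np.percentile(V[k],[2,50,98],axis=0),np.median(C[k],0),cv2.minAreaRect(C[k][:,:2].astype(np.float32)))
x=cv2.resize(s[145:255,270:350],None,fx=5,fy=5,interpolation=cv2.INTER_CUBIC)
y=cv2.resize(cv2.imread('pics/side0.png')[145:255,270:350],None,fx=5,fy=5,interpolation=cv2.INTER_CUBIC)
cv2.imwrite('pics/p5.png',np.clip(np.hstack([y,x])*1.5,0,255).astype(np.uint8))
E
python3 m.py
```

```text
time: 9.05
ee_pos: [641.0, 143.6, 380.0]
jaw back edge -41.0
jaw back edge -25.0
jaw back edge -23.0
top 215 [[ -45.  -104.4]
 [   1.1  -97.8]
 [  46.9  -90.5]] [555.2 -55.5  87.6] ((555.012451171875, -55.906673431396484), (14.901784896850586, 96.54109191894531), 72.65310668945312)
side 200 [[ -42.1 -109.4]
 [   2.4 -102.4]
 [  51.6  -91.8]] [555.1 -59.8  85.9] ((556.4505615234375, -59.54541778564453), (22.073688507080078, 96.70980834960938), 73.08051300048828)
```

View pics/p5.png

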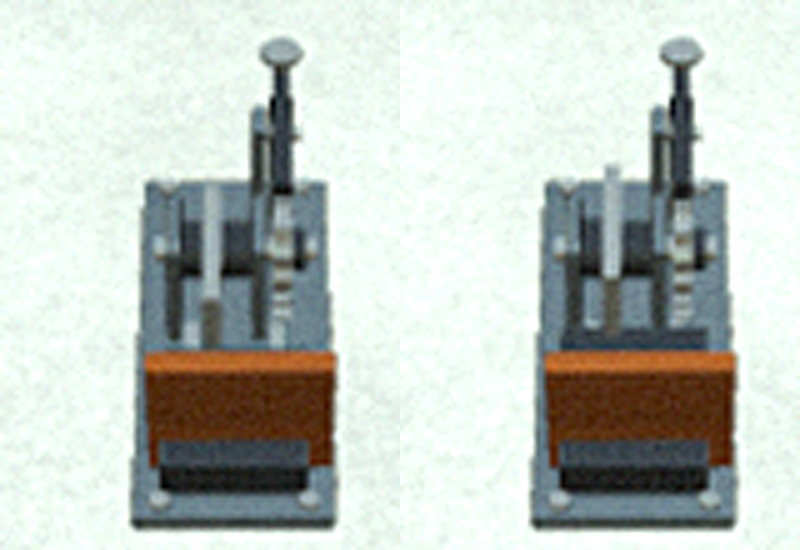

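The jaw back edge moved from -41 to -23 mm, which is about 3 teeth, and the pad is back at its start height of (681,50). I'm moving over the moulding at (555,-55.5).

```bash
python3 -m crank '[{"offset":[0.3,-2.2,0],"roll":0},{"offset":[0.8,-6,0],"roll":0},{"offset":[1.3,-10,0],"roll":0},{"offset":[1.9,-14,1],"roll":0},{"offset":[2.3,-18,3],"roll":0},{"offset":[2.71,-20.5,5],"roll":0},{"offset":[2.71,-21.5,7],"roll":0},{"offset":[2.71,-21.5,9],"roll":0},{"offset":[2.71,-21.5,10],"roll":0},{"offset":[2.71,-21.5,10],"roll":0},{"offset":[2.71,-21.5,10],"roll":0}]' 5; python3 - <<'E'
from h import *
s,_=cams.capture('side');cv2.imwrite('pics/p6.png',np.clip(cv2.resize(s[110:270,230:390],None,fx=3.7,fy=3.7,interpolation=cv2.INTER_CUBIC)*1.4,0,255).astype(np.uint8))
E
```

```text
time: 10.25
ee_pos: [555.3, -55.0, 280.6]
orientation: [[-0.96, 0.279, 0.0], [0.279, 0.96, -0.0], [-0.0, 0.0, -1.0]]
ft_force: [0.2, 0.8, 0.5]
finger_gap: 49.6
```

View pics/p6.png

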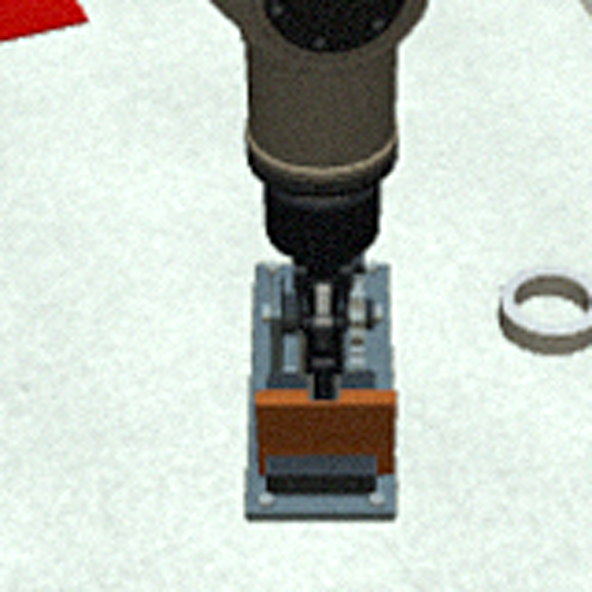

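The gripper is centred on the moulding, at (324,395) in the crop. I'm descending and closing.

```bash
python3 -m crank '[{"offset":[0,0,1.2],"roll":0},{"offset":[0,0,2.4],"roll":0},{"offset":[0,0,3.6],"roll":0},{"offset":[0,0,4.6],"roll":0},{"offset":[0,0,5.4],"roll":0},{"offset":[0,0,5.8],"roll":0},{"offset":[0,0,5.8],"roll":0}]'; python3 -m crank '[{"offset":[0,0,0],"roll":0},{"offset":[0,0,0],"roll":0},{"offset":[0,0,0],"roll":0}]' 2.2;python3 -m crank '[{"offset":[0,0,0],"roll":0},{"offset":[0,0,0],"roll":0},{"offset":[0,0,0],"roll":0}]' 1.7
```

```text
time: 11.0
ee_pos: [554.8, -55.3, 221.4]
orientation: [[-0.96, 0.28, -0.001], [0.28, 0.96, -0.0], [0.001, -0.0, -1.0]]
ft_force: [0.1, -0.1, 0.0]
finger_gap: 50.0
time: 11.3
ee_pos: [555.1, -55.2, 222.5]
orientation: [[-0.96, 0.279, 0.001], [0.279, 0.96, 0.0], [-0.001, 0.0, -1.0]]
ft_force: [-0.3, 0.5, 1.1]
finger_gap: 21.5
time: 11.6
ee_pos: [554.9, -55.2, 222.2]
orientation: [[-0.96, 0.279, 0.0], [0.279, 0.96, 0.0], [-0.0, 0.0, -1.0]]
ft_force: [0.1, 0.6, -0.5]
finger_gap: 16.8
```

```bash
python3 -m crank '[{"offset":[0,0,0],"roll":0},{"offset":[0,0,0],"roll":0},{"offset":[0,0,0],"roll":0},{"offset":[0,0,0],"roll":0}]' 0.8; python3 -m crank '[{"offset":[0,0,-0.3],"roll":0},{"offset":[0,0,-0.8],"roll":0},{"offset":[0,0,-1.5],"roll":0},{"offset":[0,0,-1.5],"roll":0}]'
```

```text
time: 12.0
ee_pos: [555.0, -55.2, 222.1]
orientation: [[-0.96, 0.28, 0.0], [0.28, 0.96, -0.0], [-0.0, -0.0, -1.0]]
ft_force: [-0.2, 0.1, 1.4]
finger_gap: 13.0
time: 12.4
ee_pos: [555.3, -55.2, 238.2]
orientation: [[-0.96, 0.279, 0.002], [0.279, 0.96, 0.0], [-0.001, 0.0, -1.0]]
ft_force: [0.7, -0.3, -1.0]
finger_gap: 13.5
```

Lifted freely. Next I carry it to the mat.

```bash
python3 -m crank '[{"offset":[0,0,-2],"roll":0},{"offset":[0,0,-5],"roll":0},{"offset":[0,-1,-7],"roll":0},{"offset":[0.1,-4,-7],"roll":0},{"offset":[0.1,-8,-7],"roll":0},{"offset":[0.2,-12,-7],"roll":0},{"offset":[0.3,-16,-6],"roll":0},{"offset":[0.4,-20,-4],"roll":0},{"offset":[0.42,-23,-2],"roll":0},{"offset":[0.42,-24.6,-1],"roll":0},{"offset":[0.42,-24.6,-1],"roll":0},{"offset":[0.42,-24.6,-1],"roll":0}]'; python3 - <<'E'
from h import *
s,_=cams.capture('side');cv2.imwrite('pics/p7.png',np.clip(cv2.resize(s[180:380,220:400],None,fx=2.9,fy=2.9,interpolation=cv2.INTER_CUBIC)*1.4,0,255).astype(np.uint8))
E
```

```text
time: 13.6
ee_pos: [482.2, -290.1, 247.1]
orientation: [[-0.96, 0.28, -0.0], [0.28, 0.96, 0.0], [0.0, 0.0, -1.0]]
ft_force: [0.7, 0.2, -0.9]
finger_gap: 13.3
```

View pics/p7.png

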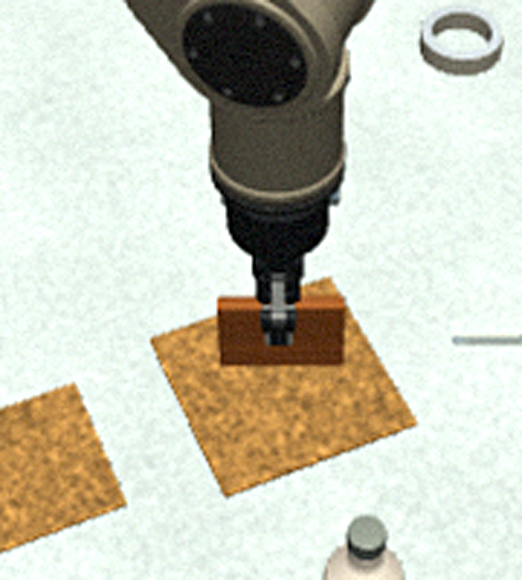

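The moulding is held upright and level over the mat. I'm lowering it gently.

```bash
python3 -m crank '[{"offset":[0,0,0.8],"roll":0},{"offset":[0,0,1.6],"roll":0},{"offset":[0,0,2.3],"roll":0},{"offset":[0,0,2.6],"roll":0},{"offset":[0,0,2.8],"roll":0},{"offset":[0,0,2.8],"roll":0}]'; python3 -m crank '[{"offset":[0,0,0.05],"roll":0},{"offset":[0,0,0.1],"roll":0},{"offset":[0,0,0.1],"roll":0}]' | grep -E 'ee|force'; python3 -m crank '[{"offset":[0,0,0.05],"roll":0},{"offset":[0,0,0.1],"roll":0},{"offset":[0,0,0.1],"roll":0}]' | grep -E 'ee|force'
```

```text
time: 14.25
ee_pos: [482.1, -290.2, 218.8]
orientation: [[-0.96, 0.279, -0.0], [0.279, 0.96, 0.0], [0.0, -0.0, -1.0]]
ft_force: [0.3, -0.1, -1.0]
finger_gap: 13.4
ee_pos: [482.2, -290.3, 218.2]
ft_force: [0.5, 0.2, -0.6]
ee_pos: [482.1, -290.2, 217.0]
ft_force: [0.2, -0.3, -1.5]
```

```bash
python3 -m crank '[{"offset":[0,0,0.05],"roll":0},{"offset":[0,0,0.05],"roll":0}]' | grep -E 'ee|force'; python3 -m crank '[{"offset":[0,0,0.05],"roll":0},{"offset":[0,0,0.05],"roll":0}]' | grep -E 'ee|force'
```

```text
ee_pos: [482.1, -290.2, 216.5]
ft_force: [-0.4, 0.3, -1.0]
ee_pos: [482.2, -290.3, 216.1]
ft_force: [-0.2, -1.0, 0.0]
```

```bash
python3 -m crank '[{"offset":[0,0,0.04],"roll":0},{"offset":[0,0,0.04],"roll":0}]' | grep -E 'ee|force'
```

```text
ee_pos: [482.1, -290.4, 216.1]
ft_force: [-2.1, 1.1, 9.4]
```

Contact. I'm easing off a little, opening a small way and then withdrawing.

```bash
python3 -m crank '[{"offset":[0,0,-0.03],"roll":0}]' | grep -E 'ee|force'; python3 -m crank '[{"offset":[0,0,0],"roll":0},{"offset":[0,0,0],"roll":0},{"offset":[0,0,0],"roll":0},{"offset":[0,0,0],"roll":0}]' 3.5; python3 -m crank '[{"offset":[0,0,-0.8],"roll":0},{"offset":[0,0,-2],"roll":0},{"offset":[0,0,-5],"roll":0},{"offset":[0,0,-9],"roll":0},{"offset":[0,0,-13],"roll":0},{"offset":[3,2,-16],"roll":0},{"offset":[7,6,-16],"roll":0},{"offset":[11,11,-16],"roll":0},{"offset":[13,14,-16],"roll":0},{"offset":[13,14,-16],"roll":0},{"offset":[13,14,-16],"roll":0}]'; python3 - <<'E'
from h import *
t,d=cams.capture('top');s,_=cams.capture('side')
a=cv2.resize(t[120:320,190:440],None,fx=1.9,fy=1.9,interpolation=cv2.INTER_CUBIC)
b=cv2.resize(s[140:380,220:400],None,fx=1.584,fy=1.584,interpolation=cv2.INTER_CUBIC)[:380]
cv2.imwrite('pics/p8.png',np.clip(np.hstack([a,b])*1.4,0,255).astype(np.uint8))
C=cloud('top',d);k=(np.abs(C[...,2]-81)<6)&(np.abs(C[...,0]-483)<85)&(np.abs(C[...,1]+287)<85)
print(k.sum(),np.median(C[k],0),cv2.minAreaRect(C[k][:,:2].astype(np.float32)))
E
```

```text
ee_pos: [482.1, -290.3, 216.1]
ft_force: [-0.5, 0.7, -0.8]
time: 15.95
ee_pos: [482.2, -290.2, 215.9]
orientation: [[-0.96, 0.279, -0.0], [0.279, 0.96, -0.0], [0.0, -0.0, -1.0]]
ft_force: [0.3, 0.4, 0.0]
finger_gap: 34.7
time: 17.05
ee_pos: [396.1, -118.6, 377.1]
orientation: [[-0.961, 0.277, 0.002], [0.277, 0.961, 0.0], [-0.002, 0.001, -1.0]]
ft_force: [0.3, -0.6, 0.4]
finger_gap: 35.2
228 [ 483.1 -289.8   81.4] ((483.8594665527344, -290.30438232421875), (14.251540184020996, 99.51554107666016), 73.77791595458984)
```

View pics/p8.png

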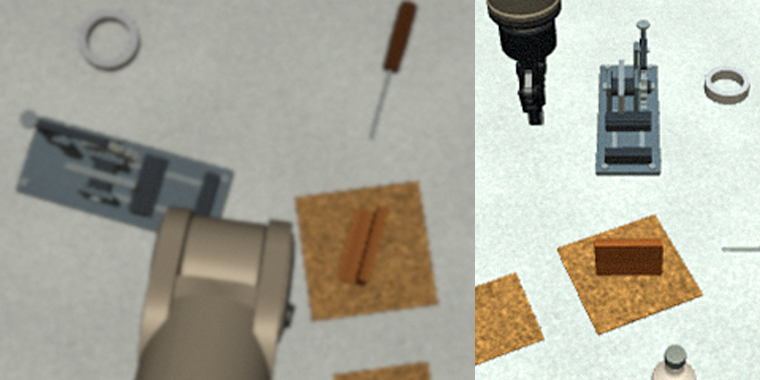

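The moulding stands upright in the middle of the mat, at (363,247) in the crop. The tape, driver and bottle look undisturbed. One last check that the drum is still locked, then I hand in.

```bash
python3 m.py 2>/dev/null | head -3; python3 - <<'E'
from h import *
a=cv2.imread('pics/side0.png');b=cv2.imread('pics/s5.png')
d=cv2.absdiff(a,b).max(2);print('pad/pawl px changed',(d[150:190,318:334]>40).sum(),'tape',(d[178:210,360:398]>40).sum(),'driver',(d[288:306,372:464]>40).sum(),'glue',(d[355:412,328:362]>40).sum())
from plant import ticket;print(ticket.close_job())
E
```

```text
jaw back edge -41.0
jaw back edge -25.0
jaw back edge -22.0
pad/pawl px changed 0 tape 0 driver 0 glue 0
the job is handed in; nothing more can be done
None
```

The ratchet was let back about three teeth and locked again. The moulding now stands upright near the middle of the large cork mat, and I handed the job in at about 17 s of the 59 s allowed.

- **Ratchet:** I found the thumb pad by touch and pressed it to about 5.3 mm of travel, with 13–14 N on the tool at the readings taken. I held it while the drum turned, then released.
- **Jaw:** The camera put the sliding jaw about 18–19 mm back, against 18.9 mm for three teeth. The readings were 18 mm soon after release and 19 mm at the end, which is within the roughly 1 mm of measurement noise, so the drum appears to be holding.
- **Pawl:** The pad is back at its starting height, with no pixels changed in the side view. I judged the pawl seated from that; its angle was not measured directly.
- **Moulding:** It lifted out with no sign of snagging and met the mat with a brief 9.4 N contact, which I eased before opening the fingers. The last check showed its top at 81 mm as expected, with the upright's centre at (483, -290) and the mat centre at (483, -287).
- **Bystanders:** The tape, glue bottle and screwdriver showed no change in the side view.

One thing I had not expected: the pad pushed sideways by about 8 N while held down. No check failed.

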